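# File a slide case into the gap of a sprung, packed row

### The job

File the loose slide case, the one with the yellow tab that stands beside the rack, in the gap of the row: ease it in on its long edge between the green-tabbed and the white-tabbed case, nudging the sprung side of the row back to make room, then press it fully home, down on the rack's plate and level with the other cases. The cases hold glass slides, so work gently: never force or hammer them, let no filed case topple or come out, and leave the bottle, the vial and the canister where they stand.

Things in the scene. Friction and masses are not known exactly. Their poses are not given: they have to be found in the camera images.
- loose_case_center (a point): the case to be filed: flat, black, rigid, 34 x 86 x 10 mm with square edges and a yellow tab on its top edge, 35 to 70 g. It stands on its long edge on the table, so it is 34 mm high and 10 mm thick. The point is at its centre, 17 mm above the table; x points up, y along the 86 mm length, z across the 10 mm thickness.
- file_rack: aluminium filing rack screwed to the table, dark plate 108 x 141 x 10 mm. Origin on the table under its middle; x along the cases' length, y along the row to the sprung end, z up. Fixed end plate: inner face at y = -60 mm. Side rails: inner faces at x = +-45 mm, 26 mm high. Filed cases stand on the plate: underside 10, centre 27, top 44 mm above the table; no part of the rack is higher. It reaches from y = -77 to +64 mm.
- gap (a point): middle of the gap, at the height of the filed cases' top edges, at x 0, y -26.5, z 44 mm of the rack. The gap is 6.5 mm wide, between the green- and the white-tabbed case; the loose case is 10 mm thick and no edge has a lead-in, so pressed straight down it only sits on its neighbours' top edges. Its lower edge goes in when it is tilted. The point is fixed to the rack and does not follow the cases.
- follower (a joint): blue plate, as high as the cases, that springs press against the last case: metres that it is pushed back from its stop, 0 (at the start) to 0.014. The springs push with 3 N, and 0.2 N more for each mm. To let the loose case in upright, the white-, blue- and grey-tabbed cases and this plate must move back 3.5 mm or more, to +y of the rack; they then grip it, and pressing it down takes up to about 15 N.
- case_a_center (a point): a black slide case like the loose one (34 x 86 x 10 mm), filed first, against the fixed end plate; red tab on its top edge. Its point lies at the case's centre; x points up (the 34 mm height), y along its 86 mm length, z along the row towards the follower.
- case_b_center (a point): a black slide case like the loose one (34 x 86 x 10 mm), filed second; orange tab. Its point lies at the case's centre; x points up (the 34 mm height), y along its 86 mm length, z along the row towards the follower.
- case_c_center (a point): a black slide case like the loose one (34 x 86 x 10 mm), filed third, the gap's neighbour on the fixed side; green tab. Its point lies at the case's centre; x points up (the 34 mm height), y along its 86 mm length, z along the row towards the follower.
- case_d_center (a point): a black slide case like the loose one (34 x 86 x 10 mm), the gap's neighbour on the follower's side; white tab. Its point lies at the case's centre; x points up (the 34 mm height), y along its 86 mm length, z along the row towards the follower.
- case_e_center (a point): a black slide case like the loose one (34 x 86 x 10 mm), next after the white-tabbed one; blue tab. Its point lies at the case's centre; x points up (the 34 mm height), y along its 86 mm length, z along the row towards the follower.
- case_f_center (a point): a black slide case like the loose one (34 x 86 x 10 mm), the last, against the follower; grey tab. Its point lies at the case's centre; x points up (the 34 mm height), y along its 86 mm length, z along the row towards the follower.
- oil_bottle_mid (a point): a brown bottle with a black cap, 27 mm wide and 61 mm high, a bystander; the point is on its axis half-way up, z up.
- stain_vial_mid (a point): a brown vial with a white cap, 24 mm wide and 47 mm high, a bystander; the point is on its axis half-way up, z up.
- objective_can_2_mid (a point): a black screw-capped canister, 47 mm wide and 85 mm high, a bystander; the point is on its axis half-way up, z up.

How it is judged:
On the way:
1. the loose case has gone at least 8 mm down between the green-tabbed and the white-tabbed case, upright (y of loose_case_center in the frame of file_rack between -0.033 and -0.017 m and x of loose_case_center in the frame of file_rack between -0.004 and 0.004 m and z of loose_case_center in the frame of file_rack below 0.053 m and angle between the x axis of loose_case_center and the z axis of file_rack, either way round below 0.2 rad), for 0.1 s.
At the end, for the whole second after the job is handed in: the loose case stands in the row between the green- and white-tabbed cases, square within 0.07 rad and down within 1.8 mm of the plate; the six other cases are upright within 0.07 rad and down within 1.8 mm; all released and at rest (y of loose_case_center in the frame of file_rack between -0.033 and -0.017 m and x of loose_case_center in the frame of file_rack between -0.004 and 0.004 m and angle between the x axis of each of loose_case_center, case_a_center, case_b_center, case_c_center, case_d_center, case_e_center, case_f_center and the z axis of file_rack, either way round below 0.07 rad and angle between the z axis of loose_case_center and the y axis of file_rack, either way round below 0.07 rad and z of loose_case_center in the frame of file_rack between 0.0245 and 0.0288 m and linear speed of loose_case below 0.01 m/s and z of case_a_center in the frame of file_rack between 0.0245 and 0.0288 m and z of case_b_center in the frame of file_rack between 0.0245 and 0.0288 m and z of case_c_center in the frame of file_rack between 0.0245 and 0.0288 m and z of case_d_center in the frame of file_rack between 0.0245 and 0.0288 m and z of case_e_center in the frame of file_rack between 0.0245 and 0.0288 m and z of case_f_center in the frame of file_rack between 0.0245 and 0.0288 m); the robot touches nothing.
It fails at once if the loose case is pressed against a filed case with more than 20 N (contact force between loose_case and case_a above 20 N or contact force between loose_case and case_b above 20 N or contact force between loose_case and case_c above 20 N or contact force between loose_case and case_d above 20 N or contact force between loose_case and case_e above 20 N or contact force between loose_case and case_f above 20 N).
It fails at once if the loose case is pressed against the rack with more than 25 N (contact force between loose_case and file_rack above 25 N).
It fails at once if the fingers press on a filed case with more than 25 N (contact force between the fingers and case_a above 25 N or contact force between the fingers and case_b above 25 N or contact force between the fingers and case_c above 25 N or contact force between the fingers and case_d above 25 N or contact force between the fingers and case_e above 25 N or contact force between the fingers and case_f above 25 N).
It fails at once if a filed case topples (leans more than 0.3 rad) or is lifted out of the row (rises 8 mm) (angle between the x axis of any of case_a_center, case_b_center, case_c_center, case_d_center, case_e_center, case_f_center and the z axis of file_rack, either way round above 0.3 rad or z of any of case_a_center, case_b_center, case_c_center, case_d_center, case_e_center, case_f_center in the frame of file_rack above 0.035 m).
It fails at once if a bystander (brown bottle, brown vial or black canister) is moved by more than 10 mm (distance of any of oil_bottle_mid, stain_vial_mid, objective_can_2_mid from where it was at the start of the episode above 0.01 m).
It also fails if it takes over 70 s, if anything falls off the work surface, if the arm or the gripper's body presses on something with over 40 N, if the wrist force passes 120 N, or if a joint passes its speed limit or range.

### The arm

A 7-joint arm with a two-finger parallel gripper is mounted at the origin on a cart in front of the work surface, level with it; the furniture and walls round the work are solid. World frame = base frame: x ahead of the robot, y to its left, z up, the work surface at z = 0. Lengths are in m, angles in rad, forces in N, time in s.
With the tool pointing down it reaches from about 0.425 to 0.975 m from the base axis. Payload 16.7 kg.
Tool frame: the origin (TCP) lies on the front face of the gripper's body, between the roots of the fingers; the fingertips stand 73 mm ahead of it and the grasp point (between the pads) lies 54 mm ahead of it (robot.grip_point_offset is the z of the grasp point in the tool frame, in m); z points along the fingers, y is the line along which they close (so a half turn about z gives the same grasp; the last joint's range is limited). The gripper opens to 85 mm and grips with 20 to 120 N. Pads are 22 mm wide; open, the fingers measure 114 mm over their backs; the gripper's body (76 mm by 85 mm) begins 54 mm behind the grasp point. The pads swing forward as they close: fully open they stand 13 mm farther back than shut.
Start: joints at [1.175, 0.426, 0.074, 1.606, -0.034, 1.111, -0.067], TCP at [0.165, -0.655, 0.304] pointing down, gripper open.
Joint ranges: [-2.85, 2.85], [-0.5, 2.14], [-1.23, 1.37], [0.21, 2.46], [-1.02, 4.16], [0.16, 2.05], [-2.73, 2.73]. Speed limits (rad/s): [1.89, 1.89, 2.39, 2.39, 3.01, 3.01, 3.01].

### API

Orientations are given as a unit quaternion [w, x, y, z].
In Python, from rig import robot, camera, models gives the robot as it stands.
- The arm moves only by the shell command python3 -m crank 'ROWS' [OPENING]. ROWS is JSON, a list that holds one entry, the list of rows, each a list of 4 numbers: the shift along the world's x, y, z in m, then the turn about the world's z in degrees. A call has 1 to 20 rows; each row is the pose to reach, as a shift and turn from the pose commanded when the call began; what a row does not reach only later rows make up. A row lasts 1/8 s, in which the tool goes at most 62.5 mm and 10.7 degrees, less where a joint would pass 70% of its speed; a pose out of reach is approached as far as the arm can. A call with a gripper value outside its range is refused whole. OPENING is the closure, from 0 (fully open) to 1 (shut), set as the call begins (- or left out, the last holds). The fingers move at their own pace and stop on an object; the grip force is fixed at half the most. Time passes only in rows, so rows that repeat a pose let the fingers close. It gives the time, the measured TCP pose, the force, the opening and the grip force at its end, in the units of the state.
- robot.state(): the state, without advancing time (a new reading comes with each control period).
- camera(name): name is "scene" or "top" or "wrist"; returns a dict with "frame" (420x560x3 uint8, red, green, blue), "depth" (420x560 float32, m along the optical axis (not along the pixel's ray), 0 where there is no reading), "K" (3x3 intrinsics, pixels), "k1" (the pictures are not rectified: a ray, as slopes to the right and down, at radius r is drawn at 1 + k1 r^2 times it, then the intrinsics apply), "pose" (4x4, takes a point from camera to world coordinates). Camera axes: x right, y down, z forward; pixel columns grow to the right and rows downward; lengths in m; the calibration is good to about 2 mm. A picture is of the moment at which its call begins.
- robot.close_job(): hands the job in; it is judged then, once.
Trained networks look in the newest picture that a camera, given by its name, has taken for a name from the list of things; names that differ only in an ending like _2 or _b are one class to them, and where a whole thing is asked for, a point or a joint stands for the part that bears it (a point fixed in the world has none). Each returns a list of dicts, best first, with "conf" (0 to 1); they miss things now and then, are a little off and sometimes report something else, mostly with a low value. They report only what shows in the picture. A call takes as long as a camera call.
- models.trace(camera, thing): "pixels" (420x560 bool, what is visible of it).
- models.mark_of(camera, thing): "point" ([x, y, z] in m, in world coordinates, good to about 4 mm: a listed point, or the origin of a listed thing).
The state is a dict: "time_s": time; "qpos": joint angles; "qvel": joint speeds; "effort": joint torques, N m; "position": TCP position; "tool_rot": TCP orientation; "wrist_force": force on the tool from outside, world axes, zero at the start; "ft_torque": the same for the moment, N m; "finger_gap": opening from 0.0 (shut) to 1.0 (fully open); "grip_force": force on a finger pad.
Only numpy, scipy, OpenCV 4.12 (cv2) and the standard library are available. Lean on these libraries where they do the work, as an engineer would, in place of code of your own. Each camera call takes 0.05 s, during which the arm holds its last target. There are 200 camera calls.

## Working session

There is one attempt and no reset: what is moved stays moved. The work goes in short steps, Python scripts to look and compute and a shell command to move; the robot and the scene stay as the last step left them, time stands still between calls to the robot, and variables do not carry over. Pictures are saved under pics/ and viewed, at most 10 in all, crops included, and the job is handed in when it is done.

```bash
mkdir -p pics; ls; cat > h.py <<'E'
import numpy as np, cv2
from rig import robot, camera, models
def pts(c, mask=None):
    h,w=c["depth"].shape; v,u=np.mgrid[:h,:w]
    K=c["K"]; xd=(u-K[0,2])/K[0,0]; yd=(v-K[1,2])/K[1,1]
    x,y=xd.copy(),yd.copy()
    for _ in range(8):
        s=1+c["k1"]*(x*x+y*y); x,y=xd/s,yd/s
    d=c["depth"]; P=np.stack([x*d,y*d,d],-1)
    P=P@c["pose"][:3,:3].T+c["pose"][:3,3]
    P[d<=0]=np.nan
    return P
def save(c,n): cv2.imwrite(f"pics/{n}.png",c["frame"][:,:,::-1])
E
python3 - <<'E'
from h import *
for n in ["scene","top"]:
    c=camera(n); save(c,n+"0"); 
    print(n,c["pose"][:3,3].round(3), c["K"][0,0])
    for t in ["loose_case_center","file_rack","gap","case_a_center","case_c_center","case_d_center","case_f_center","oil_bottle_mid","stain_vial_mid","objective_can_2_mid"]:
        print(t,[(np.round(m["point"],3).tolist(),round(m["conf"],2)) for m in models.mark_of(n,t)[:2]])
print(robot.state())
a=cv2.imread("pics/scene0.png");b=cv2.imread("pics/top0.png")
cv2.imwrite("pics/both.png",cv2.resize(np.vstack([a,b]),(400,600)))
E
```

```text
pics
scene [ 0.24  -0.126  0.775] 502.26853887933135
loose_case_center [([0.599, 0.242, 0.018], 0.91)]
file_rack [([0.581, 0.119, -0.0], 0.87)]
gap [([0.44, 0.157, 0.03], 0.64)]
case_a_center [([0.641, 0.103, 0.028], 0.84)]
case_c_center [([0.623, 0.114, 0.023], 0.59)]
case_d_center [([0.602, 0.116, 0.023], 0.82), ([0.734, 0.182, 0.024], 0.52)]
case_f_center [([0.582, 0.12, 0.027], 0.83), ([0.733, 0.186, 0.028], 0.46)]
oil_bottle_mid [([0.436, 0.158, 0.029], 0.37)]
stain_vial_mid [([0.736, 0.183, 0.028], 0.69), ([0.617, 0.113, 0.026], 0.67)]
objective_can_2_mid [([0.517, -0.041, 0.045], 0.61)]
top [0.48  0.099 0.916] 457.27644166008196
loose_case_center [([0.6, 0.247, 0.02], 0.86)]
file_rack [([0.583, 0.118, 0.001], 0.95), ([0.638, 0.109, 0.026], 0.72)]
gap [([0.612, 0.11, 0.045], 0.97)]
case_a_center []
case_c_center [([0.615, 0.111, 0.025], 0.69)]
case_d_center [([0.602, 0.116, 0.025], 0.76), ([0.735, 0.185, 0.022], 0.67)]
case_f_center [([0.583, 0.119, 0.03], 0.63)]
oil_bottle_mid [([0.434, 0.156, 0.036], 0.43), ([0.628, 0.111, 0.023], 0.41)]
stain_vial_mid [([0.615, 0.11, 0.024], 0.58), ([0.734, 0.185, 0.022], 0.42)]
objective_can_2_mid [([0.519, -0.039, 0.038], 0.81)]
{'time_s': 1.1, 'qpos': array([ 1.17448122,  0.42613548,  0.07390756,  1.60601279, -0.03412674,
        1.11080067, -0.06711963]), 'qvel': array([-6.56396110e-04,  2.89548002e-04,  9.66166411e-05, -5.24652612e-04,
       -2.09059107e-03, -1.16104322e-03,  9.08962783e-04]), 'effort': array([-2.72829660e-03, -9.49537826e+01,  3.75548020e+00, -4.63897634e+01,
        1.90405373e-02,  2.58017266e-03,  8.49609535e-06]), 'position': array([ 0.16488507, -0.65451207,  0.30387268]), 'tool_rot': array([-5.24762160e-05,  9.92400890e-01,  1.23046617e-01,  1.52301202e-05]), 'wrist_force': array([ 0.22433108, -0.1012805 ,  0.10981145]), 'ft_torque': array([-0.01185823,  0.01392828,  0.01489196]), 'grip_force': 0.0, 'finger_gap': 1.0016815437367088}
```

View pics/top0.png

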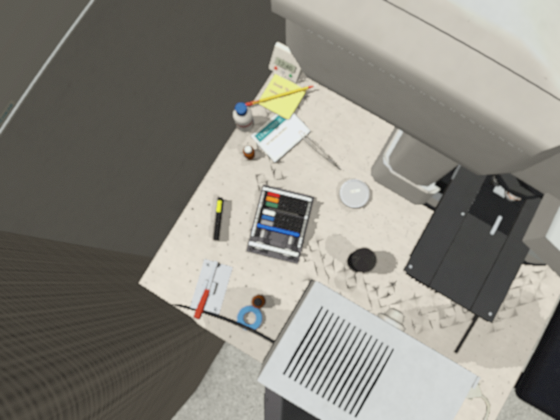

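The top view shows the rack around (281,225) with red tab up, the gap just below the green tab, the loose case at (218,218), the canister at (362,260), the vial at (249,153) and the bottle at (259,301). Next I'll take metric fits and check obstacle heights along the path.

```bash
python3 - <<'E'
from h import *
def fit(P,m,lo,hi,n):
    Q=P[m]; Q=Q[np.isfinite(Q[:,0])]; Q=Q[(Q[:,2]>lo)&(Q[:,2]<hi)]
    if len(Q)<5: print(n,"few",len(Q)); return
    (c,s,a)=cv2.minAreaRect((Q[:,:2]*1000).astype(np.float32))
    q=Q[:,:2]-Q[:,:2].mean(0); u,sv,vt=np.linalg.svd(q,full_matrices=False); 
    print(n,len(Q),"c",np.round(c,1),"s",np.round(s,1),"a",round(a,1),"pca",np.degrees(np.arctan2(vt[0,1],vt[0,0])).round(1),"mean",Q.mean(0).round(4),"zmed",np.median(Q[:,2]).round(4))
for n in ["top","scene"]:
    c=camera(n);P=pts(c)
    for t in ["loose_case_center","file_rack","follower","case_a_center","case_c_center","case_d_center"]:
        r=models.trace(n,t)
        if r:
            lo,hi={"loose_case_center":(.026,.045),"file_rack":(.005,.06)}.get(t,(.035,.055))
            fit(P,r[0]["pixels"],lo,hi,n+" "+t+" %.2f"%r[0]["conf"])
    if n=="top":
        Z=P.reshape(-1,3);Z=Z[np.isfinite(Z[:,0])]
        print("maxheight grid rows x=0.1..0.9, cols y=-.7...4")
        for x in np.arange(.1,.95,.1):
            print(round(x,1),[ (lambda k: round(float(Z[k,2].max()),2) if k.any() else None)((abs(Z[:,0]-x)<.05)&(abs(Z[:,1]-y)<.05)) for y in np.arange(-.7,.45,.1)])
    cv2.imwrite(f"pics/{n}_crop.png",cv2.resize(c["frame"][150:330,190:400,::-1] if n=="top" else c["frame"][:,:,::-1],None,fx=3 if n=="top" else 1.4,fy=3 if n=="top" else 1.4,interpolation=cv2.INTER_CUBIC))
E
```

```text
top loose_case_center 0.84 238 c [596.7 242.4] s [10.5 85.3] a 85.6 pca 175.4 mean [0.5958 0.2419 0.0328] zmed 0.0331
top file_rack 0.62 2258 c [591.3 118.9] s [109.2 142.3] a 77.4 pca 162.5 mean [0.573  0.1209 0.0196] zmed 0.0116
top follower 0.79 132 c [574.5 121.8] s [77.7  5.9] a 76.9 pca 76.9 mean [0.5744 0.1223 0.0418] zmed 0.042
top case_a_center 0.56 210 c [639.  107.6] s [82.4 11.5] a 77.2 pca 77.5 mean [0.6377 0.1051 0.0428] zmed 0.0429
top case_c_center 0.52 253 c [618.9 111.3] s [85.3 11.3] a 77.4 pca 77.5 mean [0.618  0.1114 0.0425] zmed 0.0428
top case_d_center 0.46 192 c [602.5 117.5] s [83.1 10.4] a 77.9 pca 77.3 mean [0.6025 0.1163 0.0428] zmed 0.0428
maxheight grid rows x=0.1..0.9, cols y=-.7...4
0.1 [-0.79, None, None, None, None, None, None, -0.33, -0.32, -0.69, -0.79, -0.17]
0.2 [None, None, None, 0.05, 0.02, 0.01, None, None, None, -0.79, 0.17, 0.03]
0.3 [None, None, None, 0.05, 0.03, 0.2, 0.2, 0.2, 0.2, 0.01, 0.5, None]
0.4 [None, None, 0.02, 0.04, 0.17, 0.2, 0.2, 0.2, 0.2, 0.06, 0.64, 0.53]
0.5 [None, None, 0.01, 0.08, 0.35, 0.35, 0.17, 0.2, 0.2, 0.05, 0.06, 0
[... 303 characters left out ...]
, 0.33]
scene loose_case_center 0.80 308 c [597.2 241.5] s [11.6 87.6] a 85.2 pca 175.4 mean [0.5957 0.2406 0.032 ] zmed 0.0324
scene file_rack 0.57 2088 c [590.5 120.8] s [112.6 138.3] a 77.8 pca -61.6 mean [0.5674 0.118  0.0203] zmed 0.018
scene follower 0.78 197 c [574.2 120.2] s [81.9  7.1] a 77.0 pca 77.1 mean [0.5736 0.1204 0.041 ] zmed 0.0416
scene case_a_center 0.76 236 c [638.5 106.9] s [82.4 14.3] a 70.4 pca -104.7 mean [0.6368 0.1043 0.0425] zmed 0.0426
scene case_c_center 0.71 313 c [618.4 111.3] s [84.8 12.8] a 75.9 pca -103.9 mean [0.6171 0.1111 0.0418] zmed 0.0424
scene case_d_center 0.60 214 c [602.6 115.9] s [83.4  9.7] a 76.2 pca 76.9 mean [0.6025 0.1155 0.0429] zmed 0.0429
```

View pics/scene_crop.png

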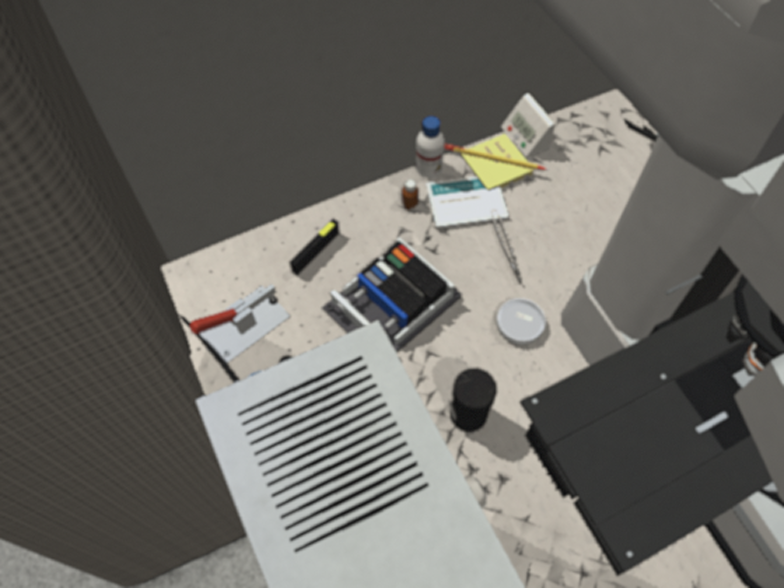

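The scene view shows the rack near (395,292), loose case at (315,247), canister (473,400), and a tall white slotted box and black microscope stage on the robot's side. I'll check a radial clearance profile before traversing.

```bash
python3 - <<'E'
from h import *
Z=[]
for n in ["top","scene"]:
    P=pts(camera(n)).reshape(-1,3);Z.append(P[np.isfinite(P[:,0])])
Z=np.vstack(Z); r=np.hypot(Z[:,0],Z[:,1]); a=np.degrees(np.arctan2(Z[:,1],Z[:,0]))
for A in range(-80,45,5):
    o=[]
    for R in np.arange(.2,.95,.05):
        k=(abs(a-A)<2.5)&(abs(r-R)<.025)&(Z[:,2]>-.1)
        o.append("%4d"%(np.percentile(Z[k,2],99)*1000) if k.sum()>3 else "   .")
    print("%4d"%A,*o)
print("zmin of overhead near rack:",[ (x,y,np.round(Z[(abs(Z[:,0]-x)<.025)&(abs(Z[:,1]-y)<.025)&(Z[:,2]>.12),2].min(initial=9),2)) for x in (.55,.6,.65,.7,.75) for y in (0,.05,.1,.15,.2,.25)])
s=robot.state()
from scipy.spatial.transform import Rotation as Ro
q=s["tool_rot"]; M=Ro.from_quat([q[1],q[2],q[3],q[0]]).as_matrix(); print(M.round(3), np.degrees(np.arctan2(M[1,1],M[0,1])))
c=camera("wrist"); print(c["pose"].round(3),c["K"][0,0])
E
```

```text
-80    .    .    .    .    .    .    .    .    .    .    .    .    .    .    .
 -75    .    .    .    .    .    .    .    .    .    .    .    .    .    .    .
 -70    .    .    .    .    .    .    .    .    .    .    .    .    .    .    .
 -65    .    .    .    .    .   32   40    .    .    .    .    .    .    .    .
 -60    .    .    .    .    .   43   44    .    .    .    .    .    .    .    .
 -55    .    .    .   17   10   43   43   43    .    .    .    .    .    .    .
 -50    .    .    9   16   24   16   39   42   37    .    .    .    .    .    .
 -45    .    .   10   30   28   10   10   10   22    9    .    .    .    .    .
 -40    .    .    .    .   10   10    9   10    9   48    .    .    .    .    .
 -35    .    .    .    .   11   12   11    7    4   86   85    .    .    .    .
 -30    .    .  201  200  200  161  165  317  165  165  165    .    .    .    .
 -25    .    .  201  201  200    9  165  329  350  341  165    .    .    .    .
 -20    .    .  201  201  200    9  165  165  414  440  332  165    .    .    .
 -15    .    .  201  201  201  106  165  165  530  468  362  
[... 1362 characters left out ...]
oat64(9.0)), (0.65, 0.15, np.float64(9.0)), (0.65, 0.2, np.float64(9.0)), (0.65, 0.25, np.float64(9.0)), (0.7, 0, np.float64(0.41)), (0.7, 0.05, np.float64(0.41)), (0.7, 0.1, np.float64(0.42)), (0.7, 0.15, np.float64(9.0)), (0.7, 0.2, np.float64(9.0)), (0.7, 0.25, np.float64(9.0)), (0.75, 0, np.float64(9.0)), (0.75, 0.05, np.float64(9.0)), (0.75, 0.1, np.float64(0.42)), (0.75, 0.15, np.float64(9.0)), (0.75, 0.2, np.float64(9.0)), (0.75, 0.25, np.float64(9.0))]
[[ 0.97   0.244  0.   ]
 [ 0.244 -0.97   0.   ]
 [ 0.    -0.    -1.   ]] -75.86177661915973
[[ 0.244 -0.931 -0.271  0.234]
 [-0.97  -0.234 -0.069 -0.637]
 [ 0.     0.28  -0.96   0.374]
 [ 0.     0.     0.     1.   ]] 305.85361688629666
```

```bash
python3 -m crank '[[[0.025,0.055,0.036,-1],[0.045,0.105,0.066,-2],[0.075,0.16,0.076,-3],[0.115,0.205,0.076,-4],[0.15,0.255,0.076,-5],[0.18,0.305,0.076,-6],[0.21,0.36,0.076,-7],[0.235,0.415,0.076,-8],[0.255,0.475,0.076,-9],[0.27,0.535,0.076,-10],[0.28,0.595,0.076,-11],[0.285,0.655,0.076,-12]]]' 0.5
```

```text
time_s: 3.45
position: [0.45, 0.0025, 0.3802]
tool_rot: [0.0, 1.0, 0.018, 0.0]
wrist_force: [0.4, -0.7, -0.7]
finger_gap: 0.498
grip_force: 0.0
```

```bash
python3 -m crank '[[[0.005,0.06,0,-1],[0.01,0.12,-0.01,-2],[0.02,0.175,-0.03,-3],[0.05,0.215,-0.06,-4],[0.09,0.235,-0.1,-5],[0.13,0.242,-0.14,-6],[0.147,0.242,-0.18,-6.7],[0.147,0.242,-0.18,-6.7],[0.147,0.242,-0.18,-6.7]]]' && python3 - <<'E'
from h import *
c=camera("wrist"); save(c,"w1"); P=pts(c)
for t in ["loose_case_center"]:
    for r in models.trace("wrist",t)[:1]:
        Q=P[r["pixels"]];Q=Q[np.isfinite(Q[:,0])];print(len(Q),np.percentile(Q[:,2],[2,50,98]))
        Q=Q[(Q[:,2]>.028)&(Q[:,2]<.042)]
        print(r["conf"],cv2.minAreaRect((Q[:,:2]*1000).astype(np.float32)))
print(robot.state()["position"])
E
```

```text
time_s: 4.58
position: [0.5966, 0.243, 0.2013]
tool_rot: [-0.0, 0.999, -0.039, 0.0]
wrist_force: [0.1, -0.3, 0.7]
finger_gap: 0.5
grip_force: 0.0
1313 [0.00786265 0.03414015 0.03561985]
0.93 ((597.6591796875, 241.4986572265625), (9.3462553024292, 86.3914566040039), 85.7990493774414)
[0.59691552 0.24293067 0.20209027]
```

View pics/w1.png

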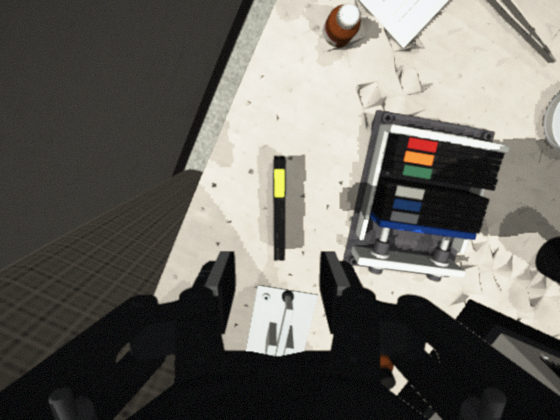

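The wrist view shows the loose case at (280,208), its yellow tab at (280,183), centred between the fingers. Descending to grip its top 12 mm.

```bash
python3 -m crank '[[[0,0,-0.04,0.4],[0,0,-0.08,0.4],[0,0,-0.1,0.4],[0,0,-0.105,0.4],[0,0,-0.105,0.4]]]' && python3 -m crank '[[[0,0,0,0],[0,0,0,0],[0,0,0,0],[0,0,0,0],[0,0,0,0],[0,0,0,0]]]' 1 && python3 -m crank '[[[0,0,0.01,0],[0,0,0.03,0],[0,0,0.06,0],[0,0,0.06,0]]]'
```

```text
time_s: 5.3
position: [0.5974, 0.2428, 0.0961]
tool_rot: [-0.0, 0.999, -0.036, 0.001]
wrist_force: [0.1, 0.5, 0.3]
finger_gap: 0.5
grip_force: 0.0
time_s: 6.05
position: [0.5973, 0.2427, 0.096]
tool_rot: [-0.0, 0.999, -0.036, 0.001]
wrist_force: [-1.9, -1.1, 9.6]
finger_gap: 0.091
grip_force: 59.8
time_s: 6.55
position: [0.598, 0.2432, 0.1585]
tool_rot: [-0.001, 0.999, -0.036, 0.002]
wrist_force: [-0.2, -0.1, -1.0]
finger_gap: 0.094
grip_force: 58.7
```

```bash
python3 -m crank '[[[-0.02,-0.03,0.03,0],[-0.05,-0.07,0.055,0],[-0.07,-0.095,0.057,0],[-0.07,-0.095,0.057,0],[-0.07,-0.095,0.057,0]]]' && python3 - <<'E'
from h import *
c=camera("wrist"); save(c,"w2"); P=pts(c)
for t in ["file_rack","case_a_center","case_b_center","case_c_center","case_d_center","case_e_center","case_f_center","follower"]:
    for r in models.trace("wrist",t)[:1]:
        Q=P[r["pixels"]];Q=Q[np.isfinite(Q[:,0])]
        if t!="file_rack": Q=Q[(Q[:,2]>.038)&(Q[:,2]<.052)]
        print(t,round(r["conf"],2),len(Q),np.median(Q[:,2]).round(4),[np.round(v,1) for v in cv2.minAreaRect((Q[:,:2]*1000).astype(np.float32))])
print([(m["point"],m["conf"]) for m in models.mark_of("wrist","gap")[:1]])
# lit cases top points in rack coords (yaw 77.4), histogram along row of z>38mm
u=np.array([np.cos(np.radians(167.4)),np.sin(np.radians(167.4))]); o=np.array([.585,.1203])
Q=P.reshape(-1,3);Q=Q[np.isfinite(Q[:,0])]; q=Q[:,:2]-o; yr=q@u; xr=q@np.array([u[1],-u[0]])
for lo,hi in((-35,-15),(-10,10),(15,35)):
    k=(Q[:,2]>.038)&(Q[:,2]<.05)&(xr>lo/1e3)&(xr<hi/1e3)&(abs(yr)<.07)
    h,e=np.histogram(yr[k]*1000,np.arange(-66,24,2)); print(lo,dict(zip(e[:-1].astype(int).tolist(),h.tolist())))
E
```

```text
time_s: 7.18
position: [0.5272, 0.1478, 0.2123]
tool_rot: [-0.0, 0.999, -0.036, 0.0]
wrist_force: [-1.0, 0.5, -0.6]
finger_gap: 0.095
grip_force: 58.8
file_rack 0.66 9689 0.0157 [array([592.3, 117.2]), array([109.8, 144. ]), np.float64(77.2)]
case_a_center 0.85 1747 0.0441 [array([639.1, 108.2]), array([85.4, 12.3]), np.float64(76.8)]
case_b_center 0.7 1729 0.0441 [array([628.9, 110.5]), array([85.8, 11.2]), np.float64(77.1)]
case_c_center 0.7 1629 0.0442 [array([618.8, 111. ]), array([86.1, 10.7]), np.float64(77.0)]
case_d_center 0.88 1543 0.0442 [array([602.8, 116.8]), array([85.2, 10.9]), np.float64(77.0)]
case_e_center 0.89 1494 0.0442 [array([593.2, 117.8]), array([84.8, 11.6]), np.float64(77.5)]
case_f_center 0.76 1514 0.0442 [array([583.4, 120. ]), array([85.7, 11.5]), np.float64(76.8)]
follower 0.74 830 0.0434 [array([576. , 122.5]), array([82.6,  6.9]), np.float64(76.7)]
[([0.6119, 0.1132, 0.0411], 0.67)]
-35 {-66: 58, -64: 81, -62: 49, -60: 61, -58: 76, -56: 88, -54: 69, -52: 88, -50: 67, -48: 76, -46: 81, -44: 74, -42: 84, -40: 70, -38: 75, -36: 84, -34: 63, -32: 75, -30: 
[... 249 characters left out ...]
77, -56: 82, -54: 78, -52: 92, -50: 69, -48: 79, -46: 82, -44: 76, -42: 88, -40: 65, -38: 77, -36: 88, -34: 70, -32: 83, -30: 0, -28: 0, -26: 0, -24: 54, -22: 72, -20: 76, -18: 68, -16: 74, -14: 65, -12: 72, -10: 72, -8: 60, -6: 72, -4: 65, -2: 68, 0: 67, 2: 69, 4: 69, 6: 63, 8: 68, 10: 67, 12: 19, 14: 0, 16: 0, 18: 0, 20: 0}
15 {-66: 70, -64: 74, -62: 48, -60: 73, -58: 80, -56: 84, -54: 81, -52: 92, -50: 70, -48: 80, -46: 79, -44: 80, -42: 85, -40: 73, -38: 78, -36: 79, -34: 77, -32: 81, -30: 5, -28: 0, -26: 0, -24: 63, -22: 74, -20: 75, -18: 74, -16: 74, -14: 66, -12: 73, -10: 74, -8: 71, -6: 72, -4: 63, -2: 71, 0: 70, 2: 70, 4: 66, 6: 72, 8: 67, 10: 68, 12: 10, 14: 0, 16: 0, 18: 0, 20: 0}
```

View pics/w2.png

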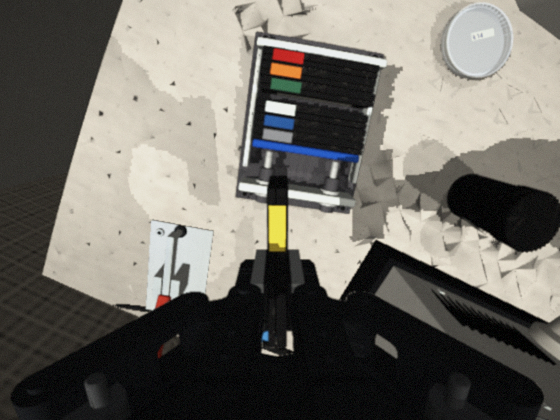

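The wrist view shows the rack with the gap at about (320,100) between green (285,85) and white (280,107), and the held case at (277,225). The gap centre agrees from three sources at (610.8, 113.9) mm and rack yaw is 77.1°. The rig only translates and yaws. To get the tilt, I'll set the case on the green case's edge, open slightly so it leans, and hook the white case back with its low corner.

```bash
python3 -m crank '[[[0.01,-0.004,0,10],[0.02,-0.008,0,20],[0.03,-0.012,0,30],[0.04,-0.016,0,40],[0.05,-0.02,0,50],[0.06,-0.024,0,60],[0.07,-0.028,-0.01,70],[0.08,-0.032,-0.025,80],[0.0863,-0.0342,-0.04,81.3],[0.0863,-0.0342,-0.055,81.3],[0.0863,-0.0342,-0.062,81.3],[0.0863,-0.0342,-0.062,81.3],[0.0863,-0.0342,-0.062,81.3]]]' && python3 - <<'E'
from h import *
s=robot.state(); print(s["position"],s["tool_rot"],s["wrist_force"])
q=s["tool_rot"]; print("xdir deg",np.degrees(2*np.arctan2(q[2],q[1])))
c=camera("wrist"); save(c,"w3"); t=camera("top"); P=pts(t)
for r in models.trace("top","loose_case_center")[:1]:
    Q=P[r["pixels"]];Q=Q[np.isfinite(Q[:,0])];print(np.percentile(Q[:,2],[2,50,98]),r["conf"]); print(cv2.minAreaRect((Q[:,:2]*1000).astype(np.float32)))
E
```

```text
time_s: 9.3
position: [0.6133, 0.1136, 0.1505]
tool_rot: [0.0, 0.782, 0.623, 0.0]
wrist_force: [0.1, 0.0, 0.2]
finger_gap: 0.093
grip_force: 58.7
[0.6132593  0.11361243 0.15048025] [2.00763749e-04 7.81934650e-01 6.23360318e-01 2.78008161e-04] [0.06072692 0.00316573 0.15459689]
xdir deg 77.12388555963649
```

View pics/w3.png

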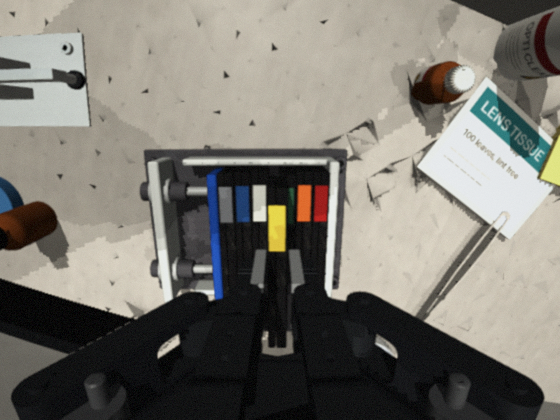

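The wrist view shows the held case at (277,230), parallel to the row, above the green-case side of the gap, with white tab at (260,203) and orange at (304,203). Lowering to touch.

```bash
python3 -m crank '[[[0,0,-0.004,0],[0,0,-0.007,0],[0,0,-0.009,0],[0,0,-0.0095,0],[0,0,-0.0095,0],[0,0,-0.0095,0]]]'
```

```text
time_s: 10.2
position: [0.6132, 0.1133, 0.1405]
tool_rot: [-0.0, 0.782, 0.623, 0.0]
wrist_force: [-0.3, -0.1, -0.6]
finger_gap: 0.096
grip_force: 58.7
```

```bash
python3 -m crank '[[[0,0,-0.0004,0],[0,0,-0.0007,0],[0,0,-0.001,0],[0,0,-0.001,0]]]'
```

```text
time_s: 10.7
position: [0.6134, 0.1133, 0.14]
tool_rot: [0.0, 0.782, 0.623, 0.0]
wrist_force: [-2.8, -1.1, 8.4]
finger_gap: 0.092
grip_force: 59.9
```

```bash
python3 -m crank '[[[0,0,0.0007,0],[0,0,0.0007,0]]]' && python3 -m crank '[[[0,0,0,0],[0,0,0,0],[0,0,0,0],[0,0,0,0]]]' 0.86 && python3 -m crank '[[[-0.001,0.0002,0,0],[-0.002,0.0005,0,0],[-0.003,0.0007,0,0],[-0.004,0.0009,0,0],[-0.005,0.0011,0,0],[-0.005,0.0011,0,0]]]' && python3 - <<'E'
from h import *
c=camera("wrist"); cv2.imwrite("pics/w4.png",cv2.resize(c["frame"][130:330,170:390,::-1],None,fx=2.7,fy=2.7,interpolation=cv2.INTER_CUBIC))
E
```

```text
time_s: 10.95
position: [0.6132, 0.1133, 0.1401]
tool_rot: [-0.0, 0.782, 0.623, 0.0]
wrist_force: [-0.5, -0.6, 0.4]
finger_gap: 0.096
grip_force: 58.7
time_s: 11.45
position: [0.6132, 0.1133, 0.1401]
tool_rot: [-0.0, 0.782, 0.623, -0.0]
wrist_force: [-0.0, 1.2, 0.6]
finger_gap: 0.141
grip_force: 0.0
time_s: 12.2
position: [0.6081, 0.1144, 0.1401]
tool_rot: [-0.0, 0.782, 0.623, -0.0]
wrist_force: [0.2, 0.1, 0.6]
finger_gap: 0.144
grip_force: 0.0
```

View pics/w4.png

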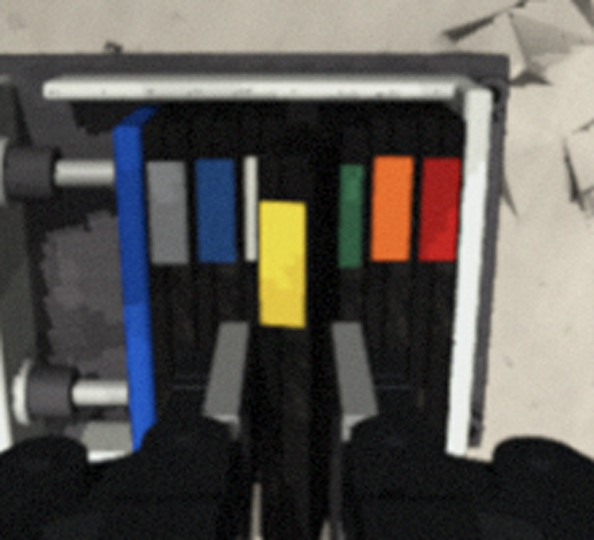

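The crop shows the loose case (tab at 283,263) shifted toward the white side within the open pads (228,370 / 355,370). I'll check the tilt and hook with depth cross-sections.

```bash
cat >> h.py <<'E'
u_=np.array([np.cos(np.radians(167.1)),np.sin(np.radians(167.1))]); G=np.array([.6108,.1139])
def prof(cams=("wrist",),xlo=14,xhi=44):
    for n in cams:
        Q=pts(camera(n)).reshape(-1,3);Q=Q[np.isfinite(Q[:,0])]
        q=(Q[:,:2]-G)*1000; yr=q@u_; xr=q@np.array([u_[1],-u_[0]]); z=Q[:,2]*1000
        k=(xr>xlo)&(xr<xhi)&(abs(yr)<55)&(z>0)&(z<90)
        yr,z=yr[k],z[k]
        print(n,"gap-relative y -> z percentiles(10,50,90)")
        print(*["%d:%s"%(b,"/".join("%d"%v for v in np.percentile(z[abs(yr-b)<.75],[10,50,90]))) for b in range(-18,36) if (abs(yr-b)<.75).sum()>5])
        t=z>48
        if t.sum()>50:
            print("case pts",t.sum(),"zmax %.1f"%np.percentile(z[t],99),"y range",np.percentile(yr[t],[1,99]).round(1))
            for a in range(48,84,4):
                s=t&(abs(z-a)<2)
                if s.sum()>8: print(" z%d y %s"%(a,np.percentile(yr[s],[3,50,97]).round(1)))
E
python3 -c "
from h import *
prof(('wrist','top'))"
```

```text
wrist gap-relative y -> z percentiles(10,50,90)
-18:42/44/45 -17:43/44/45 -16:43/44/45 -15:43/44/44 -14:36/43/44 -13:29/43/44 -12:33/44/45 -11:32/44/45 -10:32/44/45 -9:30/44/45 -8:26/44/47 -7:28/49/53 -6:33/53/57 -5:32/58/62 -4:28/63/66 -3:48/68/71 -2:52/73/76 -1:50/77/78 0:45/77/78 1:51/77/78 2:51/77/78 3:59/77/78 4:60/77/78 5:63/77/77 6:44/76/77 7:44/76/77 8:43/76/77 9:26/43/60 10:43/44/45 11:43/44/45 12:43/44/45 13:37/43/44 14:38/43/44 15:40/44/45 16:40/44/45 17:40/44/45 18:42/44/45 19:33/44/45 20:36/44/45 21:39/44/45 22:42/44/45 23:39/43/44 24:33/43/45 25:36/44/45 26:36/44/45 27:39/44/45 28:43/44/45 29:32/44/45 30:31/44/45 31:39/44/45 32:43/44/44 33:41/43/44 34:30/43/44 35:29/43/44
case pts 2039 zmax 79.1 y range [-7.1  8.2]
 z48 y [-7.5 -7.1  1. ]
 z52 y [-7.  -6.4  1.9]
 z56 y [-6.2 -5.6  2.9]
 z60 y [-5.4 -4.8  2.9]
 z64 y [-4.5 -3.8  4.4]
 z68 y [-3.7 -3.1  4.6]
 z72 y [-2.7 -2.1  5.6]
 z76 y [-1.6  4.1  8.1]
 z80 y [-0.9  0.9  5.9]
top gap-relative y -> z percentiles(10,50,90)
```

Tilt is 0.2 rad, and the lower follower-side corner is about 2 mm below the neighbours' tops, inside the gap. Pushing it toward the follower now.

```bash
python3 -m crank '[[[-0.001,0.0002,0,0],[-0.002,0.0005,0,0],[-0.003,0.0007,0,0],[-0.004,0.0009,0,0],[-0.005,0.0011,0,0],[-0.005,0.0011,0,0]]]' && python3 -c "
from h import *
prof()"
```

```text
time_s: 13.1
position: [0.6033, 0.1154, 0.1402]
tool_rot: [0.0, 0.782, 0.623, 0.0]
wrist_force: [2.4, -0.4, -0.7]
finger_gap: 0.137
grip_force: 4.8
wrist gap-relative y -> z percentiles(10,50,90)
-18:41/44/45 -17:43/44/45 -16:43/44/45 -15:43/44/45 -14:31/43/44 -13:27/43/44 -12:33/44/45 -11:35/44/45 -10:33/44/45 -9:31/44/45 -8:31/44/45 -7:36/44/45 -6:30/44/47 -5:28/47/50 -4:16/51/53 -3:10/54/56 -2:10/57/59 -1:10/60/62 0:47/63/66 1:10/66/69 2:48/69/72 3:51/72/75 4:59/76/77 5:62/77/78 6:67/77/78 7:63/77/78 8:63/76/77 9:44/76/77 10:44/76/76 11:44/75/76 12:44/75/76 13:43/75/75 14:24/43/74 15:36/44/45 16:40/44/45 17:39/44/45 18:43/44/45 19:37/44/45 20:36/44/45 21:40/44/45 22:41/44/45 23:42/43/44 24:33/43/44 25:34/44/45 26:39/44/45 27:39/44/45 28:42/44/45 29:32/44/45 30:33/44/45 31:35/44/45 32:38/44/44 33:42/43/44 34:31/43/44 35:32/43/44
case pts 2305 zmax 78.6 y range [-4.7 13.2]
 z48 y [-5.2 -4.7  3.6]
 z52 y [-4.6 -3.8  3.7]
 z56 y [-3.3 -2.5  6. ]
 z60 y [-2.  -1.2  6.1]
 z64 y [-0.6  0.1  8.3]
 z68 y [0.6 1.3 9. ]
 z72 y [ 1.8  2.5 11.8]
 z76 y [ 3.4  8.5 13.1]
 z80 y [4.4 5.8 8.5]
```

```bash
python3 -m crank '[[[-0.001,0.0002,0,0],[-0.002,0.0005,0,0],[-0.003,0.0007,0,0],[-0.004,0.0009,0,0],[-0.004,0.0009,0,0]]]' && python3 -c "
from h import *
prof()"
```

```text
time_s: 13.78
position: [0.5995, 0.1164, 0.1404]
tool_rot: [0.0, 0.782, 0.623, 0.0]
wrist_force: [5.0, -0.8, 4.0]
finger_gap: 0.137
grip_force: 12.5
wrist gap-relative y -> z percentiles(10,50,90)
-18:42/44/45 -17:43/44/45 -16:43/44/45 -15:43/44/45 -14:33/43/44 -13:26/43/44 -12:36/44/45 -11:34/44/45 -10:31/44/45 -9:34/44/45 -8:29/44/45 -7:32/44/45 -6:32/44/45 -5:33/44/45 -4:16/44/48 -3:10/49/51 -2:11/51/53 -1:10/54/55 0:10/56/58 1:10/58/60 2:45/61/63 3:53/64/65 4:55/66/68 5:51/68/70 6:57/71/72 7:59/73/75 8:60/75/77 9:63/77/78 10:45/77/78 11:44/77/78 12:44/76/77 13:44/76/77 14:44/75/76 15:43/75/76 16:43/74/75 17:43/74/75 18:28/44/73 19:33/44/45 20:41/44/45 21:34/44/45 22:38/44/45 23:38/44/45 24:42/44/44 25:37/43/44 26:37/44/45 27:37/44/45 28:37/44/45 29:41/44/45 30:35/44/45 31:29/44/45 32:37/44/45 33:37/44/45 34:42/44/44 35:38/43/44
case pts 2575 zmax 78.5 y range [-3.4 17.2]
 z48 y [-3.8 -3.2  5. ]
 z52 y [-3.  -2.   5.4]
 z56 y [-1.3 -0.2  6.9]
 z60 y [0.4 1.5 8.8]
 z64 y [ 2.   3.1 11. ]
 z68 y [ 3.7  4.8 12. ]
 z72 y [ 5.4  6.6 17.4]
 z76 y [ 7.3 12.4 17. ]
 z80 y [ 8.7 10.1 11.5]
```

```bash
python3 -m crank '[[[-0.001,0.0002,0,0],[-0.002,0.0005,0,0],[-0.002,0.0005,0,0]]]' && python3 -c "
from h import *
prof()"
```

```text
time_s: 14.2
position: [0.5977, 0.1168, 0.1406]
tool_rot: [0.0, 0.782, 0.623, 0.001]
wrist_force: [4.5, -3.2, 5.8]
finger_gap: 0.14
grip_force: 14.2
wrist gap-relative y -> z percentiles(10,50,90)
-18:41/44/45 -17:43/44/45 -16:43/44/45 -15:43/44/45 -14:31/43/44 -13:25/43/44 -12:36/44/44 -11:33/44/45 -10:34/44/45 -9:34/44/45 -8:29/44/45 -7:32/44/45 -6:36/44/45 -5:36/44/45 -4:24/42/44 -3:10/38/48 -2:10/48/50 -1:10/50/52 0:10/53/55 1:11/55/57 2:10/57/59 3:52/60/62 4:52/62/64 5:56/64/66 6:57/67/68 7:60/69/71 8:64/71/73 9:59/74/75 10:58/76/77 11:45/77/78 12:44/77/78 13:66/77/78 14:63/76/77 15:44/76/77 16:43/75/76 17:43/75/76 18:43/74/76 19:42/74/75 20:29/44/74 21:43/44/45 22:33/44/45 23:36/44/45 24:40/44/45 25:40/44/44 26:37/43/44 27:36/44/45 28:35/44/45 29:36/44/45 30:37/44/45 31:40/44/45 32:32/44/45 33:37/44/45 34:33/44/45 35:42/44/44
case pts 2619 zmax 78.6 y range [-2.  19.1]
 z48 y [-2.5 -1.8  5.5]
 z52 y [-1.7 -0.5  7.5]
 z56 y [0.1 1.1 8.6]
 z60 y [ 1.9  2.9 10.7]
 z64 y [ 3.5  4.7 12.8]
 z68 y [ 5.3  6.5 13.8]
 z72 y [ 7.1  8.3 19.1]
 z76 y [ 9.1 14.3 18.9]
 z80 y [10.5 11.9 13.8]
```

```bash
python3 -m crank '[[[-0.001,0.0002,0,0],[-0.002,0.0005,0,0],[-0.002,0.0005,-0.001,0],[-0.002,0.0005,-0.002,0],[-0.002,0.0005,-0.003,0],[-0.002,0.0005,-0.003,0]]]' && python3 -c "
from h import *
prof()"
```

```text
time_s: 15.0
position: [0.596, 0.1174, 0.1377]
tool_rot: [0.0, 0.782, 0.623, 0.001]
wrist_force: [6.4, -0.6, 6.5]
finger_gap: 0.14
grip_force: 14.5
wrist gap-relative y -> z percentiles(10,50,90)
-18:41/44/44 -17:43/44/45 -16:43/44/45 -15:43/44/45 -14:31/43/44 -13:28/43/44 -12:36/44/45 -11:32/44/45 -10:31/44/45 -9:32/44/45 -8:27/43/45 -7:37/44/45 -6:33/44/45 -5:29/44/45 -4:21/36/44 -3:13/29/41 -2:9/10/10 -1:9/45/46 0:10/46/48 1:10/49/50 2:10/51/52 3:27/53/55 4:45/55/57 5:47/58/59 6:50/60/62 7:51/62/64 8:55/64/66 9:53/67/68 10:61/69/70 11:60/71/73 12:57/73/75 13:60/74/75 14:61/74/75 15:44/74/75 16:44/73/74 17:44/73/74 18:44/72/73 19:42/72/73 20:43/71/72 21:38/71/72 22:28/43/44 23:38/44/45 24:43/44/45 25:35/44/45 26:37/44/45 27:38/44/45 28:42/44/44 29:38/43/44 30:33/44/44 31:35/44/44 32:36/44/45 33:36/44/45 34:42/44/45 35:28/44/45
case pts 2551 zmax 75.8 y range [ 0.8 20.8]
 z48 y [0.3 1.  9.5]
 z52 y [1.3 2.3 9.5]
 z56 y [ 3.1  4.1 12.1]
 z60 y [ 4.9  5.9 13.2]
 z64 y [ 6.6  7.7 16.1]
 z68 y [ 8.3  9.4 17. ]
 z72 y [10.4 17.4 20.8]
 z76 y [11.9 13.8 17. ]
```

The case's lower edge is now inside the gap with the white case pushed back about 4.5 mm. Righting the case by bringing the gripper back while easing down.

```bash
python3 -m crank '[[[0.001,-0.0002,-0.0005,0],[0.002,-0.0005,-0.001,0],[0.003,-0.0007,-0.0015,0],[0.004,-0.0009,-0.002,0],[0.005,-0.0011,-0.002,0],[0.006,-0.0013,-0.002,0],[0.006,-0.0013,-0.002,0]]]' && python3 -c "
from h import *
prof()"
```

```text
time_s: 15.92
position: [0.6008, 0.1161, 0.135]
tool_rot: [-0.0, 0.782, 0.623, -0.0]
wrist_force: [0.8, -1.0, 4.6]
finger_gap: 0.144
grip_force: 8.3
wrist gap-relative y -> z percentiles(10,50,90)
-18:41/44/45 -17:43/44/45 -16:43/44/45 -15:43/44/45 -14:27/43/44 -13:23/43/44 -12:32/44/45 -11:32/44/45 -10:33/44/45 -9:30/44/45 -8:29/44/45 -7:35/44/45 -6:33/44/45 -5:26/43/44 -4:17/42/44 -3:10/44/46 -2:17/47/49 -1:11/49/51 0:10/52/54 1:44/55/57 2:10/57/59 3:44/60/62 4:45/63/65 5:48/65/67 6:55/68/70 7:58/71/72 8:63/71/72 9:59/71/72 10:58/71/72 11:61/71/72 12:45/70/71 13:44/70/71 14:44/69/70 15:44/69/70 16:32/69/70 17:24/44/45 18:38/44/45 19:41/44/45 20:38/44/45 21:40/44/45 22:30/44/45 23:35/44/45 24:37/44/45 25:42/44/45 26:42/44/44 27:28/43/44 28:33/44/45 29:36/44/45 30:35/44/45 31:34/44/45 32:35/44/45 33:29/44/45 34:34/44/45 35:36/44/45
case pts 2268 zmax 72.9 y range [-1.5 16. ]
 z48 y [-2.  -1.4  7.2]
 z52 y [-1.1 -0.2  7. ]
 z56 y [0.4 1.4 8.4]
 z60 y [ 2.   2.9 10.7]
 z64 y [ 3.4  4.5 12.2]
 z68 y [ 5.1 13.1 16. ]
 z72 y [ 6.7 10.3 15. ]
```

```bash
python3 -m crank '[[[0.001,-0.0002,0,0],[0.002,-0.0005,0,0],[0.003,-0.0007,0,0],[0.004,-0.0009,0,0],[0.004,-0.0009,0,0]]]' && python3 -c "
from h import *
prof()
c=camera('wrist'); cv2.imwrite('pics/w5.png',cv2.resize(c['frame'][130:330,170:390,::-1],None,fx=2.7,fy=2.7,interpolation=cv2.INTER_CUBIC))
"
```

```text
time_s: 16.6
position: [0.6051, 0.1151, 0.1349]
tool_rot: [-0.0, 0.782, 0.623, -0.0]
wrist_force: [0.1, -0.2, 0.5]
finger_gap: 0.136
grip_force: 0.0
wrist gap-relative y -> z percentiles(10,50,90)
-18:41/44/45 -17:43/44/45 -16:43/44/45 -15:43/44/45 -14:29/43/44 -13:26/44/45 -12:31/44/45 -11:30/44/45 -10:31/44/45 -9:29/44/45 -8:31/44/45 -7:33/44/45 -6:31/44/45 -5:26/43/44 -4:16/42/45 -3:10/47/50 -2:40/52/55 -1:41/56/60 0:44/62/66 1:47/67/71 2:52/71/73 3:48/72/73 4:53/72/73 5:55/72/73 6:59/72/72 7:61/71/72 8:60/71/72 9:56/71/72 10:44/71/72 11:44/70/71 12:42/44/70 13:43/44/45 14:43/44/45 15:30/44/45 16:34/43/44 17:38/44/45 18:38/44/45 19:39/44/45 20:40/44/45 21:33/44/45 22:35/44/45 23:38/44/45 24:42/44/45 25:43/44/44 26:27/43/44 27:33/44/45 28:35/44/45 29:37/44/45 30:38/44/44 31:42/44/45 32:31/44/45 33:33/44/45 34:36/44/45 35:40/43/44
case pts 1874 zmax 73.6 y range [-2.6 11.2]
 z48 y [-2.9 -2.6  5.5]
 z52 y [-2.5 -1.9  6.1]
 z56 y [-1.8 -1.2  6.4]
 z60 y [-1.  -0.5  7.9]
 z64 y [-0.2  0.4  8.5]
 z68 y [ 0.6  1.2 10.8]
 z72 y [ 1.7  6.3 11. ]
```

View pics/w5.png

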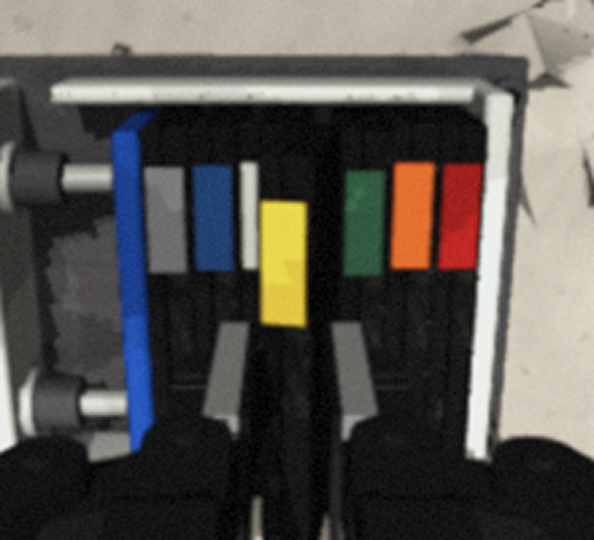

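The crop shows the case (tab at 283,262) now between white (249,215) and green (363,222), all tabs upright. Tilt is down to 0.2 rad with the lower edge 4–6 mm in. Moving to 1.2 mm clear of the green case and closing slowly to square it.

```bash
python3 -m crank '[[[0.001,-0.0002,0,0],[0.002,-0.0005,0,0],[0.0028,-0.0006,0,0],[0.0028,-0.0006,0,0]]]' 0.87 && python3 -m crank '[[[0,0,0,0],[0,0,0,0]]]' 0.88 && python3 -m crank '[[[0,0,0,0],[0,0,0,0]]]' 0.89 &&  python3 -m crank '[[[0,0,0,0],[0,0,0,0]]]' 0.9 && python3 -m crank '[[[0,0,0,0],[0,0,0,0],[0,0,0,0]]]' 1 && python3 -c "
from h import *
prof()"
```

```text
time_s: 17.2
position: [0.608, 0.1146, 0.1351]
tool_rot: [-0.0, 0.782, 0.623, -0.0]
wrist_force: [0.5, -0.5, -0.3]
finger_gap: 0.13
grip_force: 0.1
time_s: 17.45
position: [0.608, 0.1146, 0.1351]
tool_rot: [-0.0, 0.782, 0.623, 0.0]
wrist_force: [0.9, 0.2, -1.0]
finger_gap: 0.12
grip_force: 2.1
time_s: 17.7
position: [0.6081, 0.1145, 0.1351]
tool_rot: [0.0, 0.782, 0.623, 0.0]
wrist_force: [2.0, 0.2, -1.3]
finger_gap: 0.116
grip_force: 11.9
time_s: 17.95
position: [0.6081, 0.1145, 0.1351]
tool_rot: [0.0, 0.782, 0.623, 0.0]
wrist_force: [2.3, 0.2, -2.4]
finger_gap: 0.106
grip_force: 24.4
time_s: 18.32
position: [0.6081, 0.1145, 0.1352]
tool_rot: [0.0, 0.782, 0.623, 0.0]
wrist_force: [3.9, -0.5, -0.9]
finger_gap: 0.092
grip_force: 59.0
wrist gap-relative y -> z percentiles(10,50,90)
-18:39/44/45 -17:43/44/45 -16:43/44/45 -15:43/44/44 -14:32/43/44 -13:27/44/45 -12:30/44/45 -11:33/44/45 -10:31/44/45 -9:27/44/45 -8:30/44/45 -7:34/44/45 -6:34/44/45 -5:30/43/44 -4:14/43/52 -3:10/54/67 -2:48/70/72 -1:45/71/72 0:49/71/72 1:48/71/72 2:44/71/72 3:57/71/72 4:44/71/72 5:49/71/72 6:58/71/72 7:45/71/72 8:44/69/71 9:43/44/45 10:43/44/45 11:41/44/45 12:43/44/45 13:43/44/45 14:43/44/45 15:40/43/44 16:38/43/45 17:37/44/45 18:37/44/45 19:38/44/45 20:40/44/45 21:36/44/45 22:38/44/45 23:41/44/45 24:43/44/45 25:36/43/44 26:27/43/44 27:34/44/44 28:35/44/44 29:32/44/45 30:38/44/45 31:31/44/45 32:28/44/45 33:37/44/45 34:34/44/45 35:42/43/44
case pts 1554 zmax 73.1 y range [-3.5  7.4]
 z48 y [-3.7 -2.9  5. ]
 z52 y [-3.6 -1.8  5.1]
 z56 y [-3.3 -0.7  5.7]
 z60 y [-2.2  2.   5.7]
 z64 y [-2.8 -0.8  6.2]
 z68 y [-2.5  0.2  7.5]
 z72 y [-1.8  2.7  7.3]
```

Upright and gripped, 6.5 mm in. Pressing down 15 mm with the grip.

```bash
python3 -m crank '[[[0,0,-0.001,0],[0,0,-0.002,0],[0,0,-0.003,0],[0,0,-0.004,0],[0,0,-0.004,0]]]' && python3 -m crank '[[[0,0,-0.0015,0],[0,0,-0.003,0],[0,0,-0.0045,0],[0,0,-0.006,0],[0,0,-0.0075,0],[0,0,-0.009,0],[0,0,-0.01,0],[0,0,-0.01,0]]]' && python3 -c "
from h import *
prof()"
```

```text
time_s: 19.0
position: [0.608, 0.1146, 0.131]
tool_rot: [-0.0, 0.782, 0.623, 0.0]
wrist_force: [4.3, 0.1, 2.3]
finger_gap: 0.089
grip_force: 59.4
time_s: 20.0
position: [0.608, 0.1145, 0.121]
tool_rot: [-0.0, 0.782, 0.623, -0.0]
wrist_force: [4.7, -1.3, 2.4]
finger_gap: 0.093
grip_force: 59.2
wrist gap-relative y -> z percentiles(10,50,90)
-18:41/44/45 -17:43/44/45 -16:43/44/45 -15:43/44/44 -14:31/43/44 -13:26/44/44 -12:32/44/45 -11:31/44/45 -10:32/44/45 -9:26/44/45 -8:33/44/45 -7:32/44/45 -6:30/44/45 -5:26/43/44 -4:26/37/44 -3:27/38/51 -2:34/56/58 -1:45/57/58 0:43/57/58 1:41/57/58 2:41/57/58 3:36/57/58 4:43/57/58 5:42/57/58 6:44/57/58 7:46/56/57 8:44/45/57 9:43/44/45 10:43/44/45 11:43/44/45 12:42/44/45 13:43/44/45 14:43/44/45 15:43/44/45 16:40/43/44 17:36/44/45 18:39/44/45 19:38/44/45 20:40/44/45 21:40/44/45 22:30/44/45 23:36/44/45 24:40/44/45 25:42/44/45 26:35/44/44 27:32/43/44 28:33/44/45 29:35/44/45 30:36/44/45 31:42/44/45 32:27/44/45 33:35/44/45 34:34/44/45 35:41/44/45
case pts 1417 zmax 59.0 y range [-2.4  7.6]
 z48 y [-2.6 -0.4  6. ]
 z52 y [-2.5 -0.9  6.6]
 z56 y [-1.8  3.3  7.5]
 z60 y [-1.3  1.1  6.4]
```

```bash
python3 -m crank '[[[0,0,0,0],[0,0,0,0]]]' 0.89 && python3 -m crank '[[[0,0,0,0],[0,0,0,0],[0,0,0,0]]]' 0.82 && python3 -m crank '[[[0,0,0.01,0],[0,0,0.02,0],[0.0011,-0.0002,0.03,0],[0.0011,-0.0002,0.03,0]]]' && python3 -m crank '[[[0,0,0,0],[0,0,0,0],[0,0,0,0],[0,0,0,0]]]' 1 && python3 -c "
from h import *
prof()"
```

```text
time_s: 20.3
position: [0.6078, 0.1145, 0.1209]
tool_rot: [-0.0, 0.782, 0.623, -0.0]
wrist_force: [4.8, -0.3, 0.3]
finger_gap: 0.114
grip_force: 15.4
time_s: 20.68
position: [0.6076, 0.1146, 0.1209]
tool_rot: [-0.0, 0.782, 0.624, -0.0]
wrist_force: [0.4, 0.3, 0.2]
finger_gap: 0.181
grip_force: 0.0
time_s: 21.18
position: [0.6096, 0.1144, 0.1522]
tool_rot: [0.0, 0.782, 0.623, 0.001]
wrist_force: [-0.7, -0.0, -0.3]
finger_gap: 0.18
grip_force: 0.0
time_s: 21.68
position: [0.609, 0.1144, 0.151]
tool_rot: [-0.0, 0.782, 0.623, -0.0]
wrist_force: [0.2, 0.3, -0.5]
finger_gap: -0.0
grip_force: 0.0
wrist gap-relative y -> z percentiles(10,50,90)
-18:42/44/45 -17:43/44/45 -16:43/44/45 -15:43/44/44 -14:36/43/44 -13:30/44/44 -12:34/44/45 -11:30/44/45 -10:35/44/45 -9:27/44/45 -8:40/44/45 -7:35/44/45 -6:34/44/44 -5:24/43/45 -4:37/56/57 -3:45/56/57 -2:48/56/57 -1:45/56/57 0:35/56/57 1:29/56/57 2:29/56/57 3:46/56/57 4:47/56/57 5:36/56/57 6:43/44/56 7:43/44/45 8:43/44/45 9:43/44/45 10:43/44/45 11:41/44/44 12:42/44/45 13:43/44/45 14:43/44/45 15:42/43/44 16:35/44/45 17:37/44/45 18:39/44/45 19:41/44/45 20:43/44/45 21:34/44/45 22:39/44/45 23:40/44/45 24:41/44/44 25:42/43/44 26:34/44/45 27:37/44/45 28:36/44/45 29:38/44/45 30:43/44/45 31:30/44/45 32:34/44/45 33:35/44/45 34:43/44/44 35:42/43/44
case pts 944 zmax 58.3 y range [-4.2  5.3]
 z48 y [-3.   0.8  4.6]
 z52 y [-3.9  0.2  5. ]
 z56 y [-4.1  0.3  5.2]
 z60 y [-3.2 -0.   4.9]
```

The case stands gripped by the row with its top at 56.5 mm, 12.5 mm left. Pressing with shut fingertips.

```bash
python3 -m crank '[[[0,0,-0.01,0],[0,0,-0.018,0],[0,0,-0.02,0],[0,0,-0.021,0],[0,0,-0.022,0],[0,0,-0.023,0],[0,0,-0.024,0],[0,0,-0.025,0],[0,0,-0.025,0]]]' && python3 -m crank '[[[0,0,-0.001,0],[0,0,-0.002,0],[0,0,-0.003,0],[0,0,-0.004,0],[0,0,-0.005,0],[0,0,-0.005,0]]]'
```

```text
time_s: 22.85
position: [0.6094, 0.1147, 0.1267]
tool_rot: [0.0, 0.782, 0.623, 0.0]
wrist_force: [-0.0, -0.5, 4.5]
finger_gap: 0.002
grip_force: 2.5
time_s: 23.6
position: [0.6094, 0.1147, 0.1217]
tool_rot: [0.0, 0.782, 0.623, 0.001]
wrist_force: [-1.3, 1.6, 5.4]
finger_gap: 0.003
grip_force: 2.7
```

```bash
python3 -m crank '[[[0,0,-0.001,0],[0,0,-0.002,0],[0,0,-0.003,0],[0,0,-0.0035,0],[0,0,-0.0035,0]]]' && python3 -c "
from h import *
prof()"
```

```text
time_s: 24.22
position: [0.6094, 0.1147, 0.1183]
tool_rot: [0.0, 0.782, 0.623, 0.001]
wrist_force: [-0.4, 0.9, 5.0]
finger_gap: -0.002
grip_force: 2.9
wrist gap-relative y -> z percentiles(10,50,90)
-18:39/44/45 -17:43/44/45 -16:43/44/45 -15:43/44/44 -14:33/43/44 -13:30/44/45 -12:31/44/45 -11:32/44/45 -10:33/44/45 -9:29/44/45 -8:39/44/45 -7:34/44/45 -6:34/44/45 -5:33/44/45 -4:42/45/46 -3:42/45/46 -2:43/45/46 -1:42/45/46 0:39/45/46 1:34/45/46 2:37/45/46 3:42/45/46 4:42/45/46 5:38/44/46 6:42/43/44 7:43/44/45 8:43/44/45 9:43/44/45 10:43/44/45 11:39/44/45 12:43/44/45 13:43/44/45 14:43/44/45 15:42/43/44 16:36/44/45 17:38/44/45 18:37/44/45 19:38/44/45 20:43/44/45 21:34/44/44 22:37/44/45 23:38/44/45 24:40/44/45 25:42/43/44 26:34/44/44 27:35/44/45 28:36/44/45 29:40/44/45 30:43/44/45 31:31/44/45 32:34/44/45 33:36/44/45 34:41/44/45 35:42/43/44
```

About 1.2 mm left; small steps from here.

```bash
python3 -m crank '[[[0,0,-0.0003,0],[0,0,-0.0006,0],[0,0,-0.0008,0],[0,0,-0.0008,0]]]' && python3 -m crank '[[[0,0,-0.0002,0],[0,0,-0.0004,0],[0,0,-0.0004,0]]]'
```

```text
time_s: 24.78
position: [0.6094, 0.1147, 0.1175]
tool_rot: [0.0, 0.782, 0.624, 0.0]
wrist_force: [-1.3, 0.6, 6.7]
finger_gap: 0.0
grip_force: 3.2
time_s: 25.15
position: [0.6094, 0.1147, 0.1171]
tool_rot: [0.0, 0.782, 0.623, 0.0]
wrist_force: [-1.0, 0.5, 5.6]
finger_gap: -0.001
grip_force: 3.2
```

```bash
python3 -m crank '[[[0,0,-0.0002,0],[0,0,-0.0004,0],[0,0,-0.0004,0]]]' && python3 -c "
from h import *
prof()"
```

```text
time_s: 25.52
position: [0.6094, 0.1147, 0.1167]
tool_rot: [0.0, 0.782, 0.623, 0.0]
wrist_force: [-2.2, 1.1, 8.1]
finger_gap: 0.002
grip_force: 4.0
wrist gap-relative y -> z percentiles(10,50,90)
-18:38/44/45 -17:43/44/45 -16:43/44/45 -15:43/44/45 -14:34/43/44 -13:30/44/44 -12:32/44/45 -11:32/44/45 -10:30/44/45 -9:30/44/45 -8:37/44/45 -7:33/44/45 -6:32/44/45 -5:36/43/45 -4:42/43/44 -3:41/44/45 -2:42/44/45 -1:39/44/45 0:38/44/45 1:34/44/44 2:37/44/45 3:40/44/45 4:41/44/45 5:37/43/44 6:42/43/44 7:43/44/45 8:43/44/45 9:43/44/45 10:43/44/45 11:41/44/45 12:43/44/45 13:43/44/45 14:43/44/45 15:42/43/44 16:34/44/45 17:36/44/45 18:36/44/44 19:40/44/45 20:42/44/45 21:32/44/45 22:35/44/44 23:37/44/45 24:40/44/44 25:38/43/44 26:32/44/44 27:37/44/45 28:34/44/45 29:36/44/45 30:43/44/45 31:29/44/45 32:33/44/45 33:34/44/45 34:41/44/44 35:42/43/44
case pts 90 zmax 89.9 y range [-8.6 11.6]
```

Level on this end. Retreating and checking both ends.

```bash
python3 -m crank '[[[0,0,0.01,0],[-0.005,0.005,0.03,0],[-0.03,0.03,0.06,0],[-0.06,0.03,0.08,0],[-0.085,0.02,0.085,0],[-0.1,0.01,0.085,0],[-0.1,0.01,0.085,0]]]' && python3 - <<'E'
from h import *
c=camera("top"); Q=pts(c).reshape(-1,3);Q=Q[np.isfinite(Q[:,0])]
q=(Q[:,:2]-G)*1000; yr=q@u_; xr=q@np.array([u_[1],-u_[0]]); z=Q[:,2]*1000
for b in range(-40,41,10):
    for nm,lo,hi in(("c",-12,-5),("L",-1.5,4.5),("d",8,15),("ef",18,34)):
        k=(abs(xr-b)<5)&(yr>lo)&(yr<hi)&(z<90); print(b,nm,k.sum(),np.median(z[k]).round(1) if k.any() else None,end=" | ")
    print()
for t in ["loose_case_center","oil_bottle_mid","stain_vial_mid","objective_can_2_mid"]:
    print(t,[(np.round(m["point"],3).tolist(),round(m["conf"],2)) for m in models.mark_of("top",t)[:2]])
cv2.imwrite("pics/end.png",cv2.resize(c["frame"][170:290,220:380,::-1],None,fx=4,fy=4,interpolation=cv2.INTER_CUBIC))
E
```

```text
time_s: 26.45
position: [0.5087, 0.1234, 0.2014]
tool_rot: [0.001, 0.782, 0.623, -0.0]
wrist_force: [-0.9, 0.6, -0.5]
finger_gap: 0.002
grip_force: 0.0
-40 c 0 None | -40 L 0 None | -40 d 0 None | -40 ef 0 None | 
-30 c 0 None | -30 L 0 None | -30 d 0 None | -30 ef 0 None | 
-20 c 0 None | -20 L 0 None | -20 d 0 None | -20 ef 0 None | 
-10 c 0 None | -10 L 0 None | -10 d 0 None | -10 ef 0 None | 
0 c 0 None | 0 L 0 None | 0 d 0 None | 0 ef 0 None | 
10 c 0 None | 10 L 0 None | 10 d 0 None | 10 ef 0 None | 
20 c 0 None | 20 L 0 None | 20 d 0 None | 20 ef 0 None | 
30 c 0 None | 30 L 0 None | 30 d 0 None | 30 ef 0 None | 
40 c 0 None | 40 L 0 None | 40 d 0 None | 40 ef 0 None | 
loose_case_center []
oil_bottle_mid []
stain_vial_mid [([0.737, 0.182, 0.024], 0.5)]
objective_can_2_mid []
```

View pics/end.png

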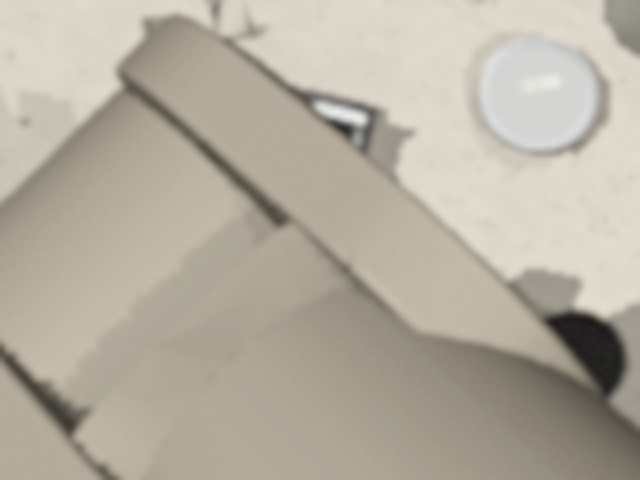

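The arm hides the rack from the top camera, with only its end visible at (340,115). I'll turn the wrist camera toward the rack instead.

```bash
python3 -m crank '[[[0.01,0.01,0.02,-10],[0.02,0.02,0.03,-20],[0.02,0.02,0.03,-30],[0.02,0.02,0.03,-40],[0.02,0.02,0.03,-50],[0.02,0.02,0.03,-60],[0.02,0.02,0.03,-70],[0.02,0.02,0.03,-80],[0.02,0.02,0.03,-82],[0.02,0.02,0.03,-82]]]' && python3 - <<'E'
from h import *
c=camera("wrist"); Q=pts(c).reshape(-1,3);Q=Q[np.isfinite(Q[:,0])]
q=(Q[:,:2]-G)*1000; yr=q@u_; xr=q@np.array([u_[1],-u_[0]]); z=Q[:,2]*1000
for b in range(-40,41,10):
    for nm,lo,hi in(("ab",-32,-14),("c",-12,-5),("L",-1.5,4.5),("d",8,15),("ef",18,34)):
        k=(abs(xr-b)<5)&(yr>lo)&(yr<hi)&(z<90); print(b,nm,np.median(z[k]).round(1) if k.any() else None,end=" | ")
    print()
for n in("wrist","scene"):
    if n=="scene": camera(n)
    for t in ["loose_case_center","oil_bottle_mid","stain_vial_mid","objective_can_2_mid"]:
        print(t,[(np.round(m["point"],3).tolist(),round(m["conf"],2)) for m in models.mark_of(n,t)[:2]])
cv2.imwrite("pics/end2.png",c["frame"][:,:,::-1])
E
```

```text
time_s: 27.95
position: [0.5291, 0.1447, 0.2309]
tool_rot: [-0.0, 0.999, -0.041, -0.0]
wrist_force: [0.6, -0.4, -0.5]
finger_gap: -0.003
grip_force: 0.0
-40 ab 44.2 | -40 c 44.2 | -40 L 44.0 | -40 d 44.1 | -40 ef 44.2 | 
-30 ab 44.1 | -30 c 44.2 | -30 L 44.0 | -30 d 44.2 | -30 ef 44.2 | 
-20 ab 44.1 | -20 c 44.1 | -20 L 44.2 | -20 d 44.1 | -20 ef 44.2 | 
-10 ab 44.1 | -10 c 44.2 | -10 L 44.2 | -10 d 44.2 | -10 ef 44.2 | 
0 ab 44.1 | 0 c 44.3 | 0 L 44.2 | 0 d 44.2 | 0 ef 44.1 | 
10 ab 44.2 | 10 c 44.4 | 10 L 44.3 | 10 d 44.3 | 10 ef 44.2 | 
20 ab 44.4 | 20 c 44.4 | 20 L 44.6 | 20 d 44.5 | 20 ef 44.5 | 
30 ab 44.4 | 30 c 44.5 | 30 L 44.5 | 30 d 44.6 | 30 ef 44.6 | 
40 ab 44.1 | 40 c 44.0 | 40 L 44.2 | 40 d 44.0 | 40 ef 44.2 | 
loose_case_center [([0.604, 0.116, 0.027], 0.8)]
oil_bottle_mid []
stain_vial_mid []
objective_can_2_mid [([0.517, -0.045, 0.046], 0.73), ([0.616, 0.109, 0.024], 0.29)]
loose_case_center [([0.609, 0.115, 0.033], 0.64)]
oil_bottle_mid [([0.438, 0.16, 0.029], 0.41)]
stain_vial_mid [([0.733, 0.182, 0.028], 0.81)]
objective_can_2_mid [([0.516, -0.04, 0.043], 0.89)]
```

View pics/end2.png

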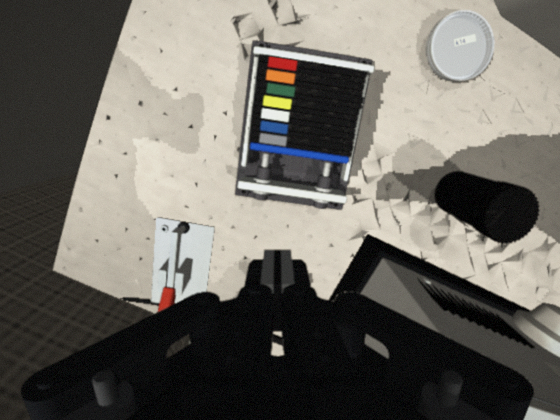

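The view shows the tabs in order: red, orange, green, yellow (277,102), white, blue, grey. All tops are level within 0.3 mm and the bystanders have not moved. Handing in.

```bash
python3 -c "
from rig import robot
print(robot.close_job())"
```

```text
the job is handed in; nothing more can be done
None
```

The yellow-tabbed case is filed between the green and white cases, with its top level with the other six to within about 0.3 mm. All filed cases are still upright, the bottle, vial and canister have not moved, and the job is handed in, though no verdict was returned.

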